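# Seat a specimen vial and set its clamp screw

## Task

Take the red-capped glass vial from the rack and stand it in the pocket of the blue vial clamp, gripping it gently because the glass is thin, and leave the other things on the bench where they are. Then turn the orange thumbscrew clockwise until it seats, and after that back it off a quarter turn so the glass is not strained. Finish with the gripper still holding the thumbscrew at that setting: do not let go of it.

Things in the scene. Friction and masses are not known exactly. Their poses are not given: they have to be found in the camera images.
- vial_red: Thin glass vial, red cap, 42 to 84 g, 78 mm tall: straight amber glass 28 mm wide up to 62 mm, cap 23 mm wide above. Origin at the centre of its underside, z up. It starts upright in one of the rack's sockets; which one varies. Grip the glass 45 to 50 mm above its underside, closing along the rack's x, with 20 to 30 N a finger; over 50 N a finger it breaks
- vial_white: The same vial with a white cap; stays in the rack
- vial_blue: The same vial with a blue cap; stays in the rack
- rack: White fixed rack block, 64 (x) by 190 (y) by 20 mm high, origin at the centre of its underside. Three sockets 32 mm wide and 15 mm deep in a row at y = -60, 0 and 60 mm; the vials stand on the socket floors, 5 mm above the table
- clamp: Fixed clamp: aluminium base 110 (x) by 190 (y) by 10 mm, origin at the centre of its underside, yaw varies. At (0, -45) mm a blue pocket: walls 12 mm thick, 35 mm above the table, 32 mm apart in x; its -y wall is 16 mm from the pocket's centre, its +y side is the jaw. At (0, 45) mm a blue housing, 48 by 46 mm, 56 mm above the table, with the orange thumbscrew on top
- well (a point): Centre of the pocket's floor, 10 mm above the table; axes as the clamp's. The vial stands here with its underside on the floor
- jaw: Steel jaw with a rubber face, 30 mm wide and 22 mm high, closing the pocket's +y side. The screw drives it 2 mm per rad towards the vial; seated, its face is 15 mm from the pocket's centre. Origin at the lower edge of its face
- screw (a joint): Angle of the thumbscrew (rad); it grows clockwise seen from above (tightening). The hard stop at 3.14 is the seated position; it starts between 1.0 and 2.4 and stays where it is left (friction 0.06 N m). The screw does not rise or sink. At angle q the grip bar lies at the clamp's yaw minus q (at 0 along the clamp's x)
- screw_grip (a point): Point on the thumbscrew's vertical axis at grip height, 86 mm above the table; it turns with the screw, x along the grip bar. The bar is orange, upright, 42 mm long, 10 mm thick, from 64 to 98 mm above the table: grip it across its thickness. A white mark on top shows its -x half. Below it is a steel collar of 13 mm radius, top 64 mm above the table
- beaker: Bystander: clear beaker, 76 mm across, 100 mm high, at the back of the bench; origin at the centre of its underside
- wash_bottle: Bystander: white bottle with a green cap, 60 mm across, 110 mm high, at the back right; origin at the centre of its underside
- jar: Bystander: white plastic cup, 66 mm across, 85 mm high, at the back left; origin at the centre of its underside
- dish: Bystander: small steel weighing dish, 56 mm across, 18 mm high, in front of the robot; origin at the centre of its underside
Not all that is in view belongs to the job. Of the things like the clamp, leave any that is turquoise; of the rest the larger one is meant. What is shaped like the vial_red but purple is not meant.

How it is judged (in metres and radians):
On the way, in this order (a step that is already met when the one before it is completed fails the run):
1. the red-capped vial stands upright on the floor of the clamp's pocket, released (horizontal distance between vial_red and well below 0.009 m and z of vial_red in the frame of well below 0.005 m and angle between vial_red's own z axis and vertical below 0.15 rad and contact force between the fingers and vial_red below 0.1 N), for 0.3 s.
2. the thumbscrew is turned clockwise until it seats (within 0.1 rad of its stop) (all of step 1 and value of joint screw above 3.04159 rad), for 0.1 s.
At the end, for the whole second after the job is handed in: The thumbscrew was seated and now stands a quarter turn (1.57 rad, within 0.26) back from its stop, at rest and gripped with more than 3 N; the red-capped vial stands upright on the pocket's floor, its axis within 9 mm of the pocket's centre, untouched by the fingers (all of step 1 and value of joint screw between 1.3108 and 1.8308 rad and velocity of joint screw between -0.1 and 0.1 rad/s and contact force between the fingers and screw above 3 N); the arm keeps its last pose, push and grip.
It fails at once if the red-capped vial is squeezed or pushed by the fingers with more than 100 N in all (50 N a finger) (contact force between the fingers and vial_red above 100 N).
It fails at once if the red-capped vial is tipped by more than 0.6 rad (angle between vial_red's own z axis and vertical above 0.6 rad).
It fails at once if another thing on the bench is moved by more than 25 mm (distance of any of vial_white, vial_blue, beaker, wash_bottle, jar, dish from where it was at the start of the episode above 0.025 m).
It also fails if it takes over 58 s, if anything falls off the work surface, if the arm or the gripper's body presses on something with over 40 N, if the wrist force passes 120 N, or if a joint passes its speed limit or range.

## Robot

A 6-joint arm with a two-finger parallel gripper is mounted at the origin on the work surface. World frame = base frame: x ahead of the robot, y to its left, z up, the work surface at z = 0. Lengths are in mm, angles in rad, forces in N, time in s.
With the tool pointing down it reaches from about 325 to 775 mm from the base axis. Payload 5.5 kg.
Tool frame: the origin (TCP) lies between the finger pads; the fingertips stand 25 mm ahead of it and the grasp point (between the pads) lies 6 mm ahead of it; z points along the fingers, y is the line along which they close (so a half turn about z gives the same grasp; the last joint's range is limited). The gripper opens to 85 mm and grips with 20 to 120 N. Pads are 22 mm wide; open, the fingers measure 114 mm over their backs; the gripper's body (76 mm by 85 mm) begins 54 mm behind the grasp point. The pads swing forward as they close: fully open they stand 13 mm farther back than shut.
Start: joints at [-0.057, 0.091, 1.231, -0, 1.82, -0.057], TCP at [600.014, -0.003, 256.275] pointing down, gripper open.
Joint ranges: [-2.87, 2.87], [-0.86, 2.18], [0.17, 2.46], [-1.51, 4.65], [0.06, 2.69], [-2.65, 2.65]. Speed limits (rad/s): [2.57, 2.57, 3.01, 3.14, 3.14, 3.14].

## Interface

Orientations are given as a unit quaternion [x, y, z, w].
In Python, from cell import r gives the robot as it stands. The module is installed in compiled form; this text tells all that it offers.
- The arm moves only by the tool send_rows, never from a script. Its argument "targets" is a list of rows, each an object of numbers: "x", "y", "z": the shift along the world's x, y, z in cm; "wx", "wy", "wz": the turn, a rotation vector about the world's x, y, z in rad; "gripper": the finger opening in cm, from 0 to 8.54. In form: [{"x": .., "y": .., "z": .., "wx": .., "wy": .., "wz": .., "gripper": ..}, ...]. A call has 1 to 8 rows; each row shifts and turns the commanded pose from where the row before left it; what a row does not reach is not made up. A row lasts 1/8 s, in which the tool goes at most 62.5 mm and 10.7 degrees, less where a joint would pass 70% of its speed; a pose out of reach is approached as far as the arm can. A call with a gripper value outside its range is refused whole. The fingers move at their own pace and stop on an object; "grip_force" is the grip in N (left out, the last holds). Time passes only in rows, so rows that do not move let the fingers close. It gives the time, the measured TCP pose, the force, the opening and the grip force at its end, in the units of the state.
- r.read_state(): the state, without advancing time (a new reading comes with each control period).
- r.camera(name): name is "scene" or "side" or "wrist"; returns (picture, depth): 480x640x3 uint8, red, green, blue; 480x640 float32, mm along the optical axis (not along the pixel's ray), 0 where there is no reading.
- r.camera_model(name): a dict with "intrinsics" (3x3 intrinsics, pixels), "k1" (the pictures are not rectified: a ray, as slopes to the right and down, at radius r is drawn at 1 + k1 r^2 times it, then the intrinsics apply), "R" (3x3) and "t" (3): a world point X has camera coordinates R X + t. Camera axes: x right, y down, z forward; pixel columns grow to the right and rows downward; lengths in mm; the calibration is good to about 2 mm. A picture is of the moment at which its call begins: read the wrist's pose just before it. camera_model takes no time and is no camera call; for the wrist camera it gives the pose at the moment of the call.
- r.job_done(): hands the job in; it is judged then, once.
Trained networks look in the newest picture that a camera, given by its name, has taken for a name from the list of things; names that differ only in an ending like _2 or _b are one class to them, and where a whole thing is asked for, a point or a joint stands for the part that bears it (a point fixed in the world has none). Each returns a list of dicts, best first, with "confidence" (0 to 1); they miss things now and then, are a little off and sometimes report something else, mostly with a low value. They report only what shows in the picture. A call takes as long as a camera call. They do not tell look-alikes from the thing itself.
- r.regions_of(target, camera): "region" (480x640 bool, what is visible of it) and "rect" ([left, top, right, bottom] in pixels, round what is visible of it).
- r.spot_point(target, camera): "at" ([column, row] in pixels: a listed point, or the origin of a listed thing).
The state is a dict: "time_s": time; "joint_positions": joint angles; "joint_vel": joint speeds; "joint_efforts": joint torques, N m; "eef_pos": TCP position; "ee_rot": TCP orientation; "wrist_force": force on the tool from outside, world axes, zero at the start; "wrist_torque": the same for the moment, N m; "grip_width": finger opening in mm; "finger_force": force on a finger pad.
Only numpy, scipy, OpenCV 4.12 (cv2) and the standard library are available. Lean on these libraries where they do the work, as an engineer would, in place of code of your own. Each camera call takes 0.05 s, during which the arm holds its last target. There are 200 camera calls.

## Working session

There is one attempt and no reset: what is moved stays moved. The work goes in short steps, Python scripts to look and compute and a tool call to move; the robot and the scene stay as the last step left them, time stands still between calls to the robot, and variables do not carry over. Pictures are saved under pics/ and viewed, at most 10 in all, crops included, and the job is handed in when it is done.

Besides the shell and the picture viewer there is one more tool, called after "Request:" as name([rows], argument=value, ...), one row to a line, values as JSON. send_rows: Moves the arm, as the interface text tells. Its arguments: {"type":"object","properties":{"targets":{"type":"array"},"grip_force":{"type":"number"}},"required":["targets"]}

```bash
mkdir -p pics; cat > h.py <<'E'
import numpy as np, cv2
from cell import r
def ray(cam,uv):
    m=r.camera_model(cam);K=np.array(m["intrinsics"]);k=m["k1"]
    d=np.linalg.solve(K,[uv[0],uv[1],1.])[:2];s=d.copy()
    for _ in range(20): s=d/(1+k*(s@s))
    R=np.array(m["R"]);t=np.array(m["t"])
    return -R.T@t, R.T@np.array([s[0],s[1],1.])   # origin, dir with unit depth
def onz(cam,uv,z):
    o,d=ray(cam,uv); return o+d*(z-o[2])/d[2]
def atd(cam,uv,dep):
    o,d=ray(cam,uv); return o+d*dep
def proj(cam,X):
    m=r.camera_model(cam);c=np.array(m["R"])@X+np.array(m["t"]);s=c[:2]/c[2]
    s=s*(1+m["k1"]*(s@s));return (np.array(m["intrinsics"])@[s[0],s[1],1])[:2]
def save(n,p): cv2.imwrite("pics/"+n,p[:,:,::-1])
E
python3 - <<'E'
from h import *
np.set_printoptions(precision=1,suppress=True)
p,d=r.camera("scene");save("s1.png",p);np.savez("s1.npz",p=p,d=d)
for n in ["vial_red","rack","clamp","well","screw_grip","screw"]:
    for o in r.spot_point(n,"scene"): print(n,o["confidence"],np.array(o["at"]))
p,d=r.camera("side");save("d1.png",p)
print(r.camera_model("wrist"))
E
```

```text
vial_red 0.77 [403.4 324.7]
vial_red 0.65 [391.7 281.7]
rack 0.79 [389.7 282.7]
clamp 0.84 [425.9 207.9]
clamp 0.75 [237.3 246.2]
clamp 0.55 [261.8 181.8]
clamp 0.17 [260.3 213.9]
well 0.86 [240.4 175.6]
well 0.78 [215.6 239.4]
well 0.66 [402.7 202.9]
screw_grip 0.85 [259.5 213.7]
screw_grip 0.65 [267.6 156.2]
screw_grip 0.51 [265.3 368.7]
screw_grip 0.49 [459.6 180.8]Traceback (most recent call last):
  File "<stdin>", line 5, in <module>
ValueError: it knows: beaker, clamp, dish, jar, jaw, rack, screw_grip, vial_blue, vial_red, vial_white, wash_bottle, well
```

View pics/s1.png

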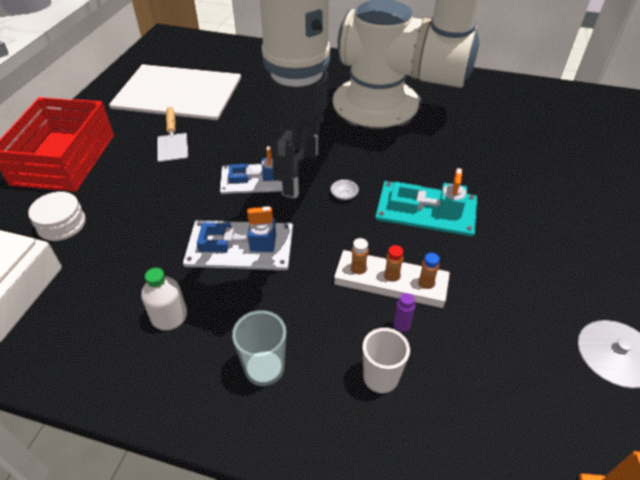

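The scene camera faces the robot.
- **Vial candidates:** the red cap in the middle socket (394,263) and the purple look-alike (403,312). I choose the red one.
- **Clamp candidates:** blue on a large base (240,245), blue on a small base (260,175), and turquoise (427,207). I choose the one at (240,245), once its size is checked.

```bash
python3 - <<'E'
from h import *
np.set_printoptions(precision=1,suppress=True)
p,d=r.camera("scene")
for n,z in [("vial_red",5),("rack",0),("clamp",0),("well",10),("screw_grip",86),("jaw",12),("dish",0),("jar",0),("beaker",0),("wash_bottle",0)]:
    for o in r.spot_point(n,"scene"): print(n,o["confidence"],np.array(o["at"]),onz("scene",o["at"],z))
for o in r.regions_of("clamp","scene"):
    m=o["region"].astype(np.uint8); c=max(cv2.findContours(m,0,2)[0],key=cv2.contourArea)[:,0]
    q=np.array([onz("scene",x,10)[:2] for x in c.astype(float)],np.float32); print("clampbase",o["rect"],cv2.minAreaRect(q))
for o in r.regions_of("rack","scene"):
    m=o["region"].astype(np.uint8); c=max(cv2.findContours(m,0,2)[0],key=cv2.contourArea)[:,0]
    q=np.array([onz("scene",x,20)[:2] for x in c.astype(float)],np.float32); print("rack",o["rect"],cv2.minAreaRect(q))
save("crop1.png",cv2.resize(p[140:350,170:490],None,fx=2.4,fy=2.4))
print(r.camera_model("wrist"), r.read_state()["ee_rot"])
E
```

```text
vial_red 0.98 [401.9 325.2] [647.1 185.4   5. ]
vial_red 0.76 [390.3 280.3] [559.4 148.9   5. ]
rack 0.77 [392.1 284.1] [562.9 153.3   0. ]
clamp 0.92 [257.5 178.7] [ 361.3 -178.     0. ]
clamp 0.83 [237.  246.7] [ 557.2 -144.5    0. ]
clamp 0.76 [424.5 212. ] [363.4 180.6   0. ]
well 0.73 [216.2 240.5] [ 561.7 -183.6   10. ]
well 0.72 [240.5 174.3] [ 368.9 -213.    10. ]
well 0.61 [403.8 204.9] [365.4 137.9  10. ]
screw_grip 0.94 [261.5 214. ] [542.3 -93.5  86. ]
screw_grip 0.59 [455.1 177.1] [345.1 223.   86. ]
screw_grip 0.58 [267.8 155.9] [ 383.7 -139.8   86. ]
jaw 0.69 [225.4 242.1] [ 562.3 -164.4   12. ]
jaw 0.67 [243.7 177.6] [ 379.2 -201.3   12. ]
jaw 0.54 [413.7 202.1] [353.8 155.7  12. ]
dish 0.71 [344.7 196.9] [364.8  15.9   0. ]
jar 0.56 [380.5 377.8] [747.7 171.    0. ]
jar 0.45 [392.1 280.9] [555.8 152.    0. ]
beaker 0.75 [265.  368.1] [782.4  -4.6   0. ]
wash_bottle 0.72 [170.1 315.9] [ 735.6 -192.2    0. ]
clampbase [376.4, 168.1, 474.2, 238.2] ((321.2799072265625, 179.88958740234375), (196.5951690673828, 188.94906616210938), 2.5654642581939697)
clampbase [219.1, 148.1, 281.0, 193.2] ((351.4187927246094, -199.71847534179688), (147.96519470214844, 125.18120574951172), 23.66219139099121)
clampbase [182.1, 208.8, 293.2, 270.1] ((537.8027954101562, -145.43185424804688), (163.6640167236328, 192.8951416015625), 13.471489906311035)
rack [336.7, 253.7, 448.3, 305.3] ((567.48583984375, 148.86865234375), (85.63653564453125, 193.0390167236328), 0.8233008980751038)
{'intrinsics': array([[356.2,   0. , 322.8],
       [  0. , 356.2, 239.9],
       [  0. ,   0. ,   1. ]]), 'k1': -0.024512782054217072, 'R': array([[ 1. ,  0. , -0. ],
       [ 0. , -1. ,  0.3],
       [-0. , -0.3, -1. ]]), 't': array([-600. ,  -37.1,  379.2])} [0.7 0.7 0.  0. ]
```

View pics/crop1.png

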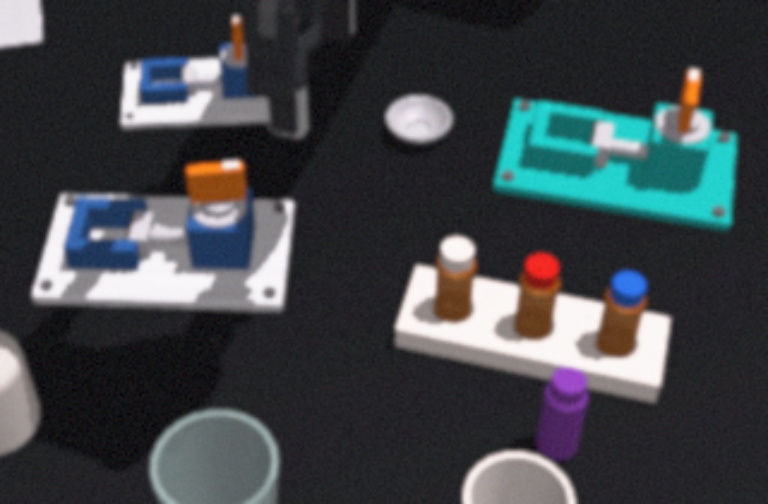

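Clamp (240,245) has a base about 190 mm long and the other blue one is clearly smaller, so the choice is confirmed. Now a close look over the rack.

Request:
send_rows([
  {"x": -1, "y": 5, "gripper": 8.5},
  {"x": -1.5, "y": 5},
  {"x": -1.5, "y": 4},
  {},
], grip_force=25)

```text
invalid input
```

```bash
python3 - <<'E'
from h import *
np.set_printoptions(precision=2,suppress=True)
p,d=r.camera("wrist");save("w1.png",p)
s=r.read_state();print(s["time_s"],s["eef_pos"],s["ee_rot"])
for n,z in [("vial_red",5),("vial_white",5),("vial_blue",5),("rack",0)]:
    for o in r.spot_point(n,"wrist"): print(n,o["confidence"],np.array(o["at"]),onz("wrist",o["at"],z))
# red cap top from colour+depth
hsv=cv2.cvtColor(p,cv2.COLOR_RGB2HSV)
for nm,lo,hi in [("red",(0,180,120),(5,255,255)),("red2",(174,180,120),(180,255,255)),("blue",(105,150,100),(125,255,255))]:
    m=cv2.inRange(hsv,lo,hi); v,u=np.nonzero(m&(d>0).astype(np.uint8)*255)
    if len(u)<30: continue
    P=np.array([atd("wrist",(a,b),d[b,a]) for a,b in zip(u[::3],v[::3])]); T=P[P[:,2]>79]
    print(nm,len(u),P[:,2].max(),len(T), (T.min(0)+T.max(0))/2 if len(T) else 0, T.mean(0) if len(T) else 0)
for o in r.regions_of("rack","wrist"):
    m=o["region"].astype(np.uint8); c=max(cv2.findContours(m,0,2)[0],key=cv2.contourArea)[:,0]
    q=np.array([onz("wrist",x,20)[:2] for x in c.astype(float)],np.float32); print("rack",o["rect"],cv2.minAreaRect(q))
E
```

```text
1.0 [600.     0.01 256.26] [ 0.71  0.71 -0.   -0.  ]
vial_red 0.91 [281.   54.3] [560.42 145.62   5.  ]
vial_red 0.89 [374.7   9.9] [647.48 183.11   5.  ]
vial_white 0.7 [283.  117.2] [560.73  89.01   5.  ]
rack 0.77 [279.2  53.1] [558.19 147.7    0.  ]
red 93 84.75254711697346 30 [559.95 144.81  82.03] [562.   141.96  82.57]
blue 1012 57.04604219569018 0 0 0
rack [236.5, 0.0, 315.6, 156.7] ((559.24853515625, 119.07112121582031), (65.5011215209961, 135.66075134277344), 0.9040149450302124)
```

View pics/w1.png

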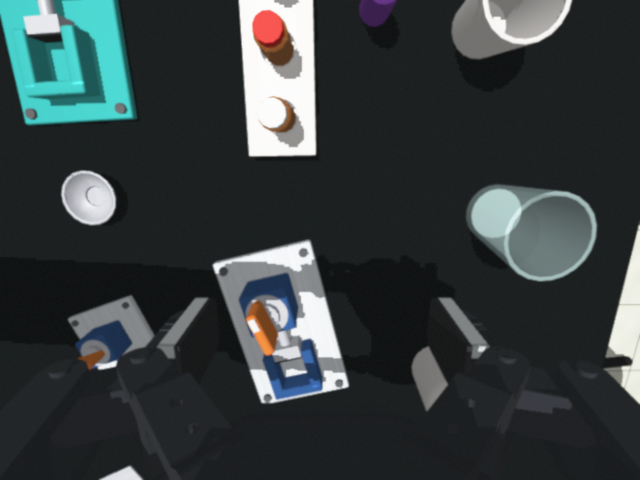

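The move was refused, probably because a row was empty. This wrist view still shows the red vial at (270,35), the white one at (275,115), and the clamp at (280,320) with its orange bar at (262,328).

Request:
send_rows([
  {"x": -1.3, "y": 4, "z": 0, "wx": 0, "wy": 0, "wz": 0, "gripper": 8.5},
  {"x": -1.3, "y": 4, "z": 0, "wx": 0, "wy": 0, "wz": 0, "gripper": 8.5},
  {"x": -1.4, "y": 4, "z": 0, "wx": 0, "wy": 0, "wz": 0, "gripper": 8.5},
  {"x": 0, "y": 0, "z": 0, "wx": 0, "wy": 0, "wz": 0, "gripper": 8.5},
], grip_force=25)

```text
time_s: 1.75
eef_pos: [559.2, 122.5, 256.6]
ee_rot: [0.706, 0.708, 0.0, -0.0]
wrist_force: [-0.8, -0.1, -0.3]
grip_width: 84.8
finger_force: 0.0
```

```bash
cat > m1.py <<'E'
from h import *
np.set_printoptions(precision=2,suppress=True)
p,d=r.camera("wrist");save("w2.png",p)
s=r.read_state();print(s["time_s"],s["eef_pos"],s["ee_rot"],s["grip_width"])
for n,z in [("vial_red",5),("vial_white",5),("vial_blue",5),("rack",0)]:
    for o in r.spot_point(n,"wrist"): print(n,o["confidence"],np.array(o["at"]),onz("wrist",o["at"],z))
hsv=cv2.cvtColor(p,cv2.COLOR_RGB2HSV)
m=cv2.inRange(hsv,(0,180,100),(5,255,255))|cv2.inRange(hsv,(174,180,100),(180,255,255))
v,u=np.nonzero(m&((d>0).astype(np.uint8)*255))
P=np.array([atd("wrist",(a,b),d[b,a]) for a,b in zip(u,v)]); T=P[P[:,2]>80]
print(len(u),P[:,2].max(),len(T),(T.min(0)+T.max(0))/2,T.mean(0),np.ptp(T,axis=0))
E
python3 m1.py
```

```text
1.8 [559.73 120.99 256.5 ] [0.71 0.71 0.   0.  ] 85.23816593881536
vial_red 0.97 [326.6 183.3] [563.95 144.09   5.  ]
vial_red 0.56 [410.1 148.6] [647.92 179.15   5.  ]
vial_white 0.79 [324.  236.3] [561.5   86.75   5.  ]
vial_blue 0.66 [323.6 125.9] [561.07 199.84   5.  ]
rack 0.6 [323.  184.4] [560.49 141.32   0.  ]
561 84.57134717321424 551 [560.52 145.46  82.32] [560.37 145.74  82.62] [21.43 21.49  4.49]
```

Request:
send_rows([
  {"x": 0.05, "y": 2.56, "z": -3, "wx": 0, "wy": 0, "wz": 0, "gripper": 6},
  {"x": 0, "y": 0, "z": -5, "wx": 0, "wy": 0, "wz": 0, "gripper": 6},
  {"x": 0, "y": 0, "z": -4, "wx": 0, "wy": 0, "wz": 0, "gripper": 6},
  {"x": 0, "y": 0, "z": -4, "wx": 0, "wy": 0, "wz": 0, "gripper": 6},
  {"x": 0, "y": 0, "z": -3.7, "wx": 0, "wy": 0, "wz": 0, "gripper": 6},
  {"x": 0, "y": 0, "z": 0, "wx": 0, "wy": 0, "wz": 0, "gripper": 6},
], grip_force=25)

```text
time_s: 2.75
eef_pos: [558.5, 144.2, 55.4]
ee_rot: [0.708, 0.707, -0.003, -0.002]
wrist_force: [1.3, -1.0, -0.1]
grip_width: 59.9
finger_force: 0.0
```

```bash
python3 -c "
from h import *
p,d=r.camera('side');save('d2.png',cv2.resize(p,(640,480)))
s=r.read_state();print(s['eef_pos'],s['grip_width'],s['wrist_force'])"
```

```text
[559.9800537  144.64169694  58.27256018] 60.02614416567498 [ 0.15276986 -0.04035647  0.09352098]
```

Request:
send_rows([
  {"x": 0, "y": 0.05, "z": 0, "wx": 0, "wy": 0, "wz": 0, "gripper": 3.6},
  {"x": 0, "y": 0, "z": 0, "wx": 0, "wy": 0, "wz": 0, "gripper": 3.2},
  {"x": 0, "y": 0, "z": 0, "wx": 0, "wy": 0, "wz": 0, "gripper": 2.2},
  {"x": 0, "y": 0, "z": 0, "wx": 0, "wy": 0, "wz": 0, "gripper": 2.2},
  {"x": 0, "y": 0, "z": 0, "wx": 0, "wy": 0, "wz": 0, "gripper": 2.2},
  {"x": 0, "y": 0, "z": 0, "wx": 0, "wy": 0, "wz": 0, "gripper": 2.2},
], grip_force=25)

```text
time_s: 3.55
eef_pos: [561.5, 146.3, 61.4]
ee_rot: [0.707, 0.707, 0.001, 0.001]
wrist_force: [-0.9, -0.4, 6.4]
grip_width: 27.5
finger_force: 24.6
```

Request:
send_rows([
  {"x": 0, "y": 0, "z": 1.7, "wx": 0, "wy": 0, "wz": 0, "gripper": 2.2},
  {"x": 0, "y": 0, "z": 4, "wx": 0, "wy": 0, "wz": 0, "gripper": 2.2},
  {"x": 0, "y": 0, "z": 5, "wx": 0, "wy": 0, "wz": 0, "gripper": 2.2},
  {"x": 0, "y": -2, "z": 5, "wx": 0, "wy": 0, "wz": 0, "gripper": 2.2},
  {"x": 0.5, "y": -4, "z": 4, "wx": 0, "wy": 0, "wz": 0, "gripper": 2.2},
  {"x": 1, "y": -4, "z": 0, "wx": 0, "wy": 0, "wz": 0, "gripper": 2.2},
  {"x": 0, "y": -3, "z": 0, "wx": 0, "wy": 0, "wz": 0, "gripper": 2.2},
  {"x": 0, "y": 0, "z": 0, "wx": 0, "wy": 0, "wz": 0, "gripper": 2.2},
], grip_force=25)

```text
time_s: 4.55
eef_pos: [575.5, 14.2, 257.2]
ee_rot: [0.708, 0.706, 0.0, 0.0]
wrist_force: [0.5, 0.7, -1.1]
grip_width: 27.1
finger_force: 24.9
```

```bash
cat > m2.py <<'E'
from h import *
import sys
np.set_printoptions(precision=3,suppress=True)
p,d=r.camera("wrist");save(sys.argv[1],p)
s=r.read_state();print(s["time_s"],s["eef_pos"],s["ee_rot"],s["grip_width"],s["finger_force"])
for n,z in [("clamp",0),("well",10),("screw_grip",86),("jaw",10)]:
    for o in r.spot_point(n,"wrist"): print(n,o["confidence"],np.array(o["at"]),onz("wrist",o["at"],z))
v,u=np.nonzero(d>0)
m=r.camera_model("wrist")
K=np.array(m["intrinsics"]);k=np.array([m["k1"],0,0,0,0.])
n=cv2.undistortPoints(np.c_[u,v].astype(np.float64)[:,None],K,k)[:,0]
P=(np.c_[n,np.ones(len(n))]*d[v,u][:,None]-np.array(m["t"]))@np.array(m["R"])
hsv=cv2.cvtColor(p,cv2.COLOR_RGB2HSV)[v,u].astype(int)
c=np.array([553,-145]);near=np.hypot(*(P[:,:2]-c).T)<125
base=near&(P[:,2]>6)&(P[:,2]<14)&(hsv[:,1]<90)&(hsv[:,2]>70)
blue=near&(hsv[:,0]>98)&(hsv[:,0]<128)&(hsv[:,1]>120)
orange=near&(hsv[:,0]>4)&(hsv[:,0]<20)&(hsv[:,1]>150)&(P[:,2]>60)
R=lambda q:cv2.minAreaRect(q[:,:2].astype(np.float32))
if base.sum()>50: print("base",base.sum(),R(P[base]))
for lo,hi,nm in [(30,40,"pocketrim"),(50,60,"housing top")]:
    b=blue&(P[:,2]>lo)&(P[:,2]<hi)
    if b.sum()>20: print(nm,b.sum(),R(P[b]),np.median(P[b],0))
b=orange&(P[:,2]>92)
if b.sum()>10:
    q=P[b];e,V=np.linalg.eigh(np.cov(q[:,:2].T));print("bar top",b.sum(),R(q),q.mean(0),"dir",np.arctan2(V[1,1],V[0,1]))
np.savez("pc.npz",P=P,hsv=hsv,u=u,v=v)
E
python3 m2.py w3.png
```

```text
4.6 [575.432  15.517 257.01 ] [0.708 0.707 0.    0.   ] 27.26953426990047 24.867742951719265
clamp 0.61 [154.8 363.9] [ 369.158 -180.291    0.   ]
clamp 0.57 [92.4 35. ] [355.309 181.849   0.   ]
clamp 0.37 [514.3 222.5] [783.653  -1.991   0.   ]
well 0.83 [163.7 389.3] [ 380.898 -208.949   10.   ]
well 0.7 [97.4 82.9] [359.261 137.92   10.   ]
screw_grip 0.82 [109.  379.6] [ 369.565 -136.823   86.   ]
jaw 0.69 [86.3 58.4] [351.969 159.676  10.   ]
base 2249 ((555.064697265625, -138.59571838378906), (109.41914367675781, 191.44769287109375), 14.622159957885742)
pocketrim 609 ((561.2124633789062, -192.15460205078125), (38.328224182128906, 72.69224548339844), 67.78369903564453) [ 562.282 -197.478   34.401]
```

View pics/w3.png

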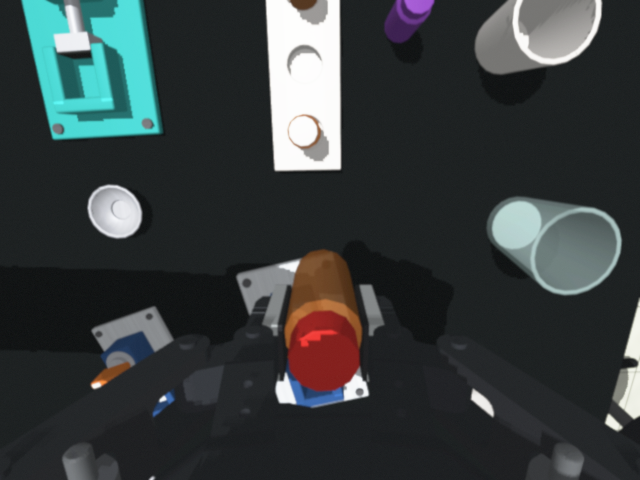

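The held vial hides the clamp from the wrist camera, so I shift the arm sideways to bring the clamp into clear view.

Request:
send_rows([
  {"x": 2.5, "y": 3.5, "z": 0, "wx": 0, "wy": 0, "wz": 0, "gripper": 2.2},
  {"x": 2.5, "y": 3, "z": 0, "wx": 0, "wy": 0, "wz": 0, "gripper": 2.2},
  {"x": 2, "y": 2, "z": 0, "wx": 0, "wy": 0, "wz": 0, "gripper": 2.2},
  {"x": 0, "y": 0, "z": 0, "wx": 0, "wy": 0, "wz": 0, "gripper": 2.2},
], grip_force=25)

```text
time_s: 5.3
eef_pos: [645.9, 103.6, 255.0]
ee_rot: [0.706, 0.708, -0.001, -0.001]
wrist_force: [-0.4, -0.4, -0.8]
grip_width: 27.1
finger_force: 25.0
```

```bash
python3 m2.py w4.png
```

```text
5.35 [645.401 102.511 255.431] [ 0.706  0.708 -0.001 -0.   ] 26.934568097308023 25.02277342673551
clamp 0.83 [ 41.5 132.1] [356.985 177.751   0.   ]
well 0.88 [ 44.1 176.8] [358.078 133.111  10.   ]
screw_grip 0.36 [219.9 420.5] [ 542.634 -100.051   86.   ]
jaw 0.79 [ 34.7 156.1] [352.676 153.751  10.   ]
base 497 ((568.231689453125, -92.85507202148438), (33.64990997314453, 130.3626708984375), 43.45901870727539)
```

View pics/w4.png

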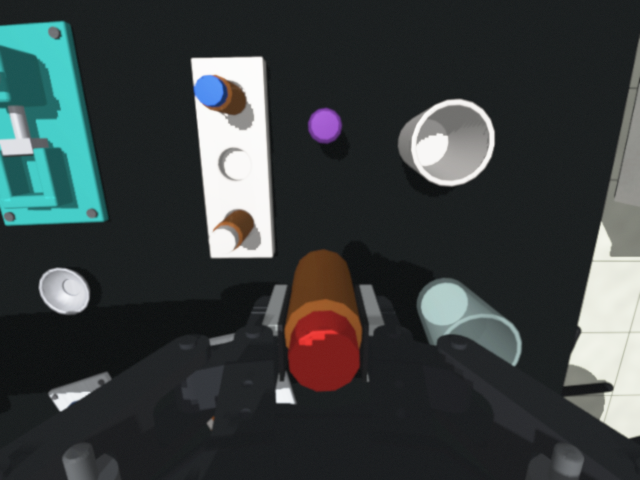

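The camera sits on the tool's +y side, so that move went the wrong way. Going to y = -240 will put the clamp in the clear upper part of the picture.

Request:
send_rows([
  {"x": -1, "y": -4, "z": 0, "wx": 0, "wy": 0, "wz": 0, "gripper": 2.2},
  {"x": -1, "y": -5, "z": 0, "wx": 0, "wy": 0, "wz": 0, "gripper": 2.2},
  {"x": -1, "y": -5, "z": 0, "wx": 0, "wy": 0, "wz": 0, "gripper": 2.2},
  {"x": -1, "y": -5, "z": 0, "wx": 0, "wy": 0, "wz": 0, "gripper": 2.2},
  {"x": -1, "y": -5, "z": 0, "wx": 0, "wy": 0, "wz": 0, "gripper": 2.2},
  {"x": -1, "y": -5, "z": 0, "wx": 0, "wy": 0, "wz": 0, "gripper": 2.2},
  {"x": -1, "y": -5, "z": 0, "wx": 0, "wy": 0, "wz": 0, "gripper": 2.2},
  {"x": 0, "y": 0, "z": 0, "wx": 0, "wy": 0, "wz": 0, "gripper": 2.2},
], grip_force=25)

```text
time_s: 6.55
eef_pos: [573.7, -242.8, 256.4]
ee_rot: [0.709, 0.705, -0.0, 0.0]
wrist_force: [-1.1, 0.7, -0.5]
grip_width: 27.5
finger_force: 25.0
```

```bash
python3 m2.py w5.png
```

```text
6.6 [ 574.385 -240.765  256.532] [0.708 0.706 0.    0.   ] 26.99198961662557 25.03126380373942
clamp 0.95 [304.  105.7] [ 556.492 -139.167    0.   ]
clamp 0.57 [121.6 149.7] [ 367.98  -180.659    0.   ]
well 0.97 [315.5 151.3] [ 568.102 -182.009   10.   ]
well 0.88 [134.1 183.9] [ 381.666 -214.031   10.   ]
screw_grip 0.92 [ 58.1 118.2] [ 369.13  -152.973   86.   ]
screw_grip 0.87 [282.9  26.3] [546.531 -90.372  86.   ]
jaw 0.83 [124.3 165.9] [ 374.52  -195.403   10.   ]
jaw 0.75 [310.2 130.3] [ 563.277 -161.231   10.   ]
base 15424 ((556.09130859375, -136.26199340820312), (110.46536254882812, 190.16055297851562), 14.268672943115234)
pocketrim 1832 ((563.1277465820312, -160.01385498046875), (53.87349319458008, 94.33182525634766), 14.518712997436523) [ 570.477 -185.422   35.43 ]
housing top 894 ((546.1126708984375, -93.28250885009766), (45.88187026977539, 45.30529022216797), 15.10228443145752) [ 553.765 -104.733   56.273]
bar top 4613 ((565.2200927734375, -165.09814453125), (28.286115646362305, 162.11923217773438), 8.391745567321777) [ 572.546 -211.243  230.06 ] dir 1.7852928886666666
```

View pics/w5.png

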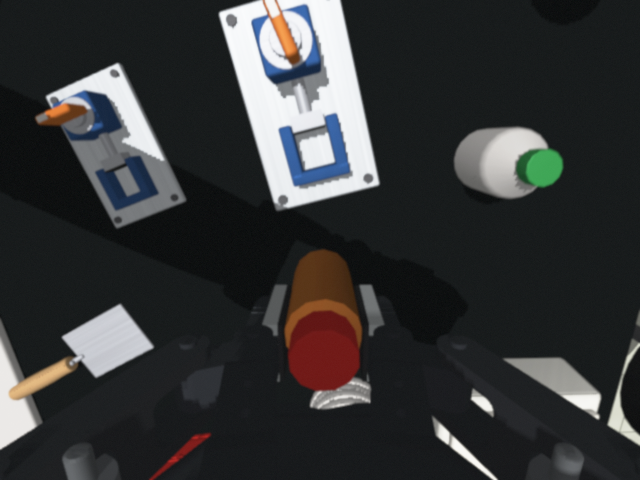

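```bash
python3 - <<'E'
import numpy as np,cv2
from cell import r
z=np.load("pc.npz");P,h=z["P"],z["hsv"]
m=(((h[:,0]<4)|(h[:,0]>175))&(h[:,1]>170)&(P[:,2]>200)&(abs(z["u"]-323)<45))
Q=P[m];print(m.sum(),np.percentile(Q,[1,50,99],axis=0))
zt=np.percentile(Q[:,2],95);T=Q[Q[:,2]>zt-4];print(zt,T.min(0),T.max(0),cv2.minEnclosingCircle(T[:,:2].astype(np.float32)))
a=((h[:,0]<22)&(h[:,0]>3)&(h[:,1]>120)&(P[:,2]>195)&(abs(z["u"]-323)<32)&(z["v"]<300))
A=P[a];print("amber",np.percentile(A,[1,50,99],axis=0))
for lo in range(205,250,8):
    q=A[(A[:,2]>lo)&(A[:,2]<lo+8)]
    if len(q): print(lo,len(q),q[:,0].min(),q[:,0].max(),q[:,1].max(),np.median(q[:,1]))
b=(h[:,0]>98)&(h[:,0]<128)&(h[:,1]>120)&(P[:,2]>32)&(P[:,2]<38)&(np.hypot(P[:,0]-567,P[:,1]+180)<45)
c=np.cos(.251),np.sin(.251);R=np.array([[c[0],c[1]],[-c[1],c[0]]])
q=P[b][:,:2]@R.T; print("pocket local",np.percentile(q,[1,99],axis=0),"well pred",R.T@[(np.percentile(q[:,0],1)+np.percentile(q[:,0],99))/2, q[:,1].min()+28])
print(r.read_state()["joint_positions"])
E
```

```text
4475 [[ 565.58847571 -244.97776524  266.91041243]
 [ 575.91467657 -231.82215732  278.20449409]
 [ 586.54018462 -223.84436017  279.61329079]]
279.2565406889771 [ 564.85206203 -246.23655263  275.26148274] [ 587.36152899 -223.27899748  280.33304225] ((575.8939819335938, -234.86944580078125), 11.778886795043945)
amber [[ 562.61565259 -232.10182396  206.35474675]
 [ 575.46585231 -222.62940571  238.0538165 ]
 [ 588.25694409 -221.10211072  261.42277364]]
205 236 561.5119793455383 588.996097146789 -221.1432064529843 -222.9179223592504
213 290 561.7490625896418 588.9634979511037 -220.98618229548183 -222.9802548024246
221 330 561.7211135160592 589.3243560046013 -220.97785879169302 -222.9955262375472
229 374 562.3699321838716 589.3854898672918 -221.0185822156941 -222.8623915162077
237 436 562.9624659460188 588.9392941359209 -220.91399951959303 -222.8348798559182
245 471 563.6348198234973 587.7070633815234 -220.84827853085886 -222.71346588431274
pocket local [[ 479.21010571 -341.68774471]
 [ 532.24677618 -289.10350571]] well pred [ 567.8674238  -178.54049015]
[-4.46455221e-01  1.53292200e-01  1.16285600e+00  3.37131700e-04
  1.82500209e+00 -4.47747290e-01]
```

Request:
send_rows([
  {"x": -0.4, "y": 3, "z": -1, "wx": 0, "wy": 0, "wz": 0.125, "gripper": 2.2},
  {"x": -0.4, "y": 2.7, "z": -4, "wx": 0, "wy": 0, "wz": 0.125, "gripper": 2.2},
  {"x": 0, "y": 0, "z": -4, "wx": 0, "wy": 0, "wz": 0, "gripper": 2.2},
  {"x": 0, "y": 0, "z": -4, "wx": 0, "wy": 0, "wz": 0, "gripper": 2.2},
  {"x": 0, "y": 0, "z": -2.1, "wx": 0, "wy": 0, "wz": 0, "gripper": 2.2},
  {"x": 0, "y": 0, "z": 0, "wx": 0, "wy": 0, "wz": 0, "gripper": 2.2},
], grip_force=25)

```text
time_s: 7.55
eef_pos: [566.9, -181.0, 103.8]
ee_rot: [0.613, 0.79, -0.0, -0.002]
wrist_force: [-0.1, -0.1, -0.5]
grip_width: 26.9
finger_force: 25.0
```

```bash
cat > m3.py <<'E'
from h import *
import sys
from scipy.optimize import least_squares
np.set_printoptions(precision=2,suppress=True)
s=r.read_state();print(s["time_s"],s["eef_pos"],s["grip_width"],s["finger_force"])
out=[]
for cam in ["wrist","scene","side"]:
    p,d=r.camera(cam);out.append(cv2.resize(p,(400,300)) if cam!="wrist" else cv2.resize(p,(800,600))); cv2.imwrite(f"pics/{sys.argv[1]}_{cam}.png",p[:,:,::-1])
    m=r.camera_model(cam);K=np.array(m["intrinsics"])
    v,u=np.nonzero(d>0);n=cv2.undistortPoints(np.c_[u,v].astype(np.float64)[:,None],K,np.array([m["k1"],0,0,0,0.]))[:,0]
    P=(np.c_[n,np.ones(len(n))]*d[v,u][:,None]-np.array(m["t"]))@np.array(m["R"])
    h=cv2.cvtColor(p,cv2.COLOR_RGB2HSV)[v,u].astype(int)
    near=np.hypot(P[:,0]-568,P[:,1]+182)<60
    am=near&(h[:,0]>4)&(h[:,0]<24)&(h[:,1]>120)&(P[:,2]>35)&(P[:,2]<112)&(np.hypot(P[:,0]-568,P[:,1]+182)<28)
    A=P[am]
    if len(A)>30:
        f=least_squares(lambda c:np.hypot(A[:,0]-c[0],A[:,1]-c[1])-14,[568,-182],loss="soft_l1");print(cam,"vial",len(A),A[:,2].min(),A[:,2].max(),f.x,np.abs(f.fun).mean())
    b=near&(h[:,0]>98)&(h[:,0]<128)&(h[:,1]>120)&(P[:,2]>32)&(P[:,2]<38)
    if b.sum()>30:
        c,sn=np.cos(.251),np.sin(.251);R=np.array([[c,sn],[-sn,c]]);q=P[b][:,:2]@R.T
        lo,hi=np.percentile(q,[1,99],axis=0);print(cam,"rim",b.sum(),lo,hi,hi-lo,"well",R.T@[(lo[0]+hi[0])/2,lo[1]+28])
    for n_,z in [("well",10),("screw_grip",86),("clamp",0)]:
        for o in r.spot_point(n_,cam):
            w=onz(cam,o["at"],z)
            if np.hypot(w[0]-556,w[1]+137)<90: print(cam,n_,o["confidence"],w)
E
python3 m3.py a
```

```text
7.55 [ 566.89 -180.97  103.75] 26.875626506320238 25.017752984931576
wrist vial 3055 56.592241621402664 111.99803403428639 [ 567.04 -179.52] 0.23447381639108889
wrist rim 2211 [ 476.56 -326.3 ] [ 530.38 -292.86] [53.82 33.45] well [ 561.78 -163.91]
wrist well 0.71 [ 569.48 -186.12   10.  ]
wrist screw_grip 0.87 [545.35 -98.69  86.  ]
wrist clamp 0.92 [ 558.03 -143.64    0.  ]
scene vial 172 56.35740726065121 111.7023133382996 [ 566.65 -179.6 ] 0.8820047822761837
scene rim 235 [ 476.05 -344.02] [ 531.12 -292.59] [55.06 51.43] well [ 566.3  -181.04]
scene well 0.92 [ 563.26 -185.21   10.  ]
scene screw_grip 0.85 [539.1  -99.61  86.  ]
scene clamp 0.56 [ 552.37 -140.83    0.  ]
side vial 200 55.889832302528646 111.9607807694791 [ 567.94 -179.75] 0.6638687435455504
side rim 494 [ 473.54 -347.96] [ 525.02 -296.37] [51.48 51.59] well [ 563.1  -185.93]
side well 0.81 [ 562.93 -192.32   10.  ]
side well 0.72 [ 562.13 -165.39   10.  ]
side well 0.34 [ 585.35 -157.62   10.  ]
side screw_grip 0.94 [548.42 -95.63  86.  ]
side clamp 0.67 [ 554.05 -138.39    0.  ]
```

View pics/a_wrist.png

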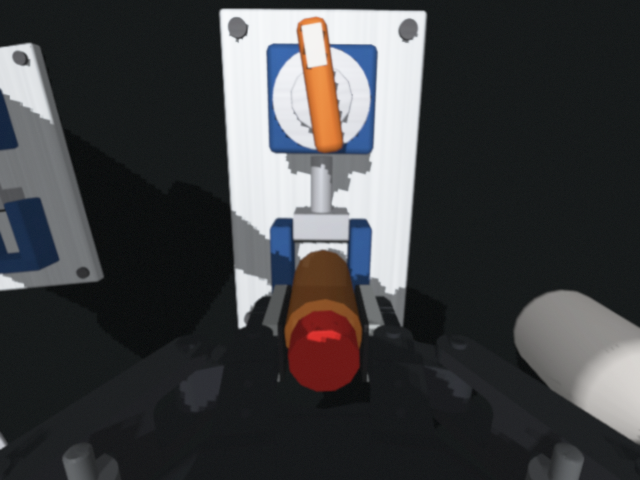

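Image: bar top spans (313,20) to (328,150) with the white mark at the upper end. The pocket's walls are at columns 271–293 and 350–371, and the vial is at column 323, about 1 mm to the right. I correct that and lower.

Request:
send_rows([
  {"x": -0.07, "y": -0.14, "z": 0, "wx": 0, "wy": 0, "wz": 0, "gripper": 2.2},
  {"x": 0, "y": 0, "z": -1, "wx": 0, "wy": 0, "wz": 0, "gripper": 2.2},
  {"x": 0, "y": 0, "z": -1, "wx": 0, "wy": 0, "wz": 0, "gripper": 2.2},
  {"x": 0, "y": 0, "z": -0.5, "wx": 0, "wy": 0, "wz": 0, "gripper": 2.2},
  {"x": 0, "y": 0, "z": 0, "wx": 0, "wy": 0, "wz": 0, "gripper": 2.2},
], grip_force=25)

```text
time_s: 8.78
eef_pos: [566.4, -183.2, 79.3]
ee_rot: [0.613, 0.79, -0.0, -0.001]
wrist_force: [0.4, 0.5, -1.4]
grip_width: 27.1
finger_force: 25.0
```

No contact forces with the vial inside the walls. Continue.

Request:
send_rows([
  {"x": 0, "y": 0, "z": -0.8, "wx": 0, "wy": 0, "wz": 0, "gripper": 2.2},
  {"x": 0, "y": 0, "z": -0.5, "wx": 0, "wy": 0, "wz": 0, "gripper": 2.2},
  {"x": 0, "y": 0, "z": -0.2, "wx": 0, "wy": 0, "wz": 0, "gripper": 2.2},
  {"x": 0, "y": 0, "z": 0, "wx": 0, "wy": 0, "wz": 0, "gripper": 2.2},
], grip_force=25)

```text
time_s: 9.28
eef_pos: [566.8, -183.4, 66.4]
ee_rot: [0.613, 0.79, -0.0, 0.0]
wrist_force: [-2.5, 0.5, 4.5]
grip_width: 27.2
finger_force: 25.4
```

```bash
python3 m3.py b
```

```text
9.275 [ 566.83 -183.41   66.37] 27.228125986902647 25.382151767844334
wrist vial 3504 35.052763700481776 85.2148549991579 [ 566.28 -181.66] 0.6209052328275861
wrist rim 2490 [ 475.42 -317.32] [ 529.42 -292.02] [54.  25.3] well [ 558.54 -155.46]
wrist screw_grip 0.57 [545.18 -97.82  86.  ]
wrist clamp 0.97 [ 554.97 -141.75    0.  ]
scene vial 85 35.614965804970886 84.5375137356791 [ 566.31 -181.07] 1.207448245825926
scene rim 205 [ 474.73 -343.73] [ 531.09 -291.97] [56.36 51.76] well [ 565.57 -180.93]
scene well 0.83 [ 566.9  -180.33   10.  ]
scene well 0.57 [ 473.03 -132.96   10.  ]
scene screw_grip 0.87 [538.59 -96.97  86.  ]
scene clamp 0.86 [ 557.97 -144.43    0.  ]
side vial 146 35.31833793334327 108.03112309051949 [ 566.05 -179.88] 1.1675994165702255
side rim 504 [ 473.35 -347.93] [ 525.15 -296.21] [51.79 51.72] well [ 563.07 -185.9 ]
side screw_grip 0.81 [ 546.07 -100.01   86.  ]
side clamp 0.71 [ 555.54 -136.39    0.  ]
```

Request:
send_rows([
  {"x": 0, "y": 0, "z": -0.1, "wx": 0, "wy": 0, "wz": 0, "gripper": 2.2},
  {"x": 0, "y": 0, "z": 0, "wx": 0, "wy": 0, "wz": 0, "gripper": 2.2},
], grip_force=25)

```text
time_s: 10.12
eef_pos: [566.9, -183.5, 66.4]
ee_rot: [0.613, 0.79, -0.0, 0.001]
wrist_force: [-5.3, 0.8, 8.6]
grip_width: 27.2
finger_force: 26.0
```

Request:
send_rows([
  {"x": 0, "y": 0, "z": 0, "wx": 0, "wy": 0, "wz": 0, "gripper": 3.6},
  {"x": 0, "y": 0, "z": 0, "wx": 0, "wy": 0, "wz": 0, "gripper": 4.6},
  {"x": 0, "y": 0, "z": 0, "wx": 0, "wy": 0, "wz": 0, "gripper": 4.6},
  {"x": 0, "y": 0, "z": 0, "wx": 0, "wy": 0, "wz": 0, "gripper": 4.6},
], grip_force=25)

```text
time_s: 10.62
eef_pos: [566.7, -183.3, 64.0]
ee_rot: [0.613, 0.79, -0.0, -0.0]
wrist_force: [0.4, -0.1, 0.2]
grip_width: 45.8
finger_force: 0.0
```

```bash
python3 m3.py c|grep -v rim; python3 - <<'E'
from h import *
p=cv2.imread("pics/c_wrist.png")[:,:,::-1][180:420,200:450];q=cv2.imread("pics/c_side.png")[:,:,::-1]
uv=proj("side",np.array([567,-181,40.])).astype(int);print(uv)
q=q[max(uv[1]-60,0):uv[1]+60,max(uv[0]-60,0):uv[0]+60]
save("c_both.png",np.hstack([cv2.resize(p,(400,400)),cv2.resize(q,(400,400))]))
E
```

```text
10.625 [ 566.75 -183.27   63.99] 45.75545745639349 0.0
wrist vial 3553 35.08691113761552 86.28136109772295 [ 565.98 -181.81] 0.6469896220083159
wrist screw_grip 0.63 [544.96 -97.8   86.  ]
wrist clamp 0.9 [ 554.13 -141.8     0.  ]
scene vial 119 35.04614335270915 92.26515364275548 [ 564.89 -181.4 ] 1.5073258472791928
scene well 0.59 [ 563.44 -186.76   10.  ]
scene well 0.21 [ 564.29 -166.02   10.  ]
scene screw_grip 0.68 [544.68 -96.93  86.  ]
scene clamp 0.62 [ 557.51 -140.15    0.  ]
side vial 207 35.02741145195364 97.01832656209062 [ 565.77 -180.06] 1.2825610523323066
side well 0.95 [ 568.27 -186.48   10.  ]
side screw_grip 0.81 [546.6  -98.07  86.  ]
side clamp 0.76 [ 554.11 -139.87    0.  ]
[388 345]
```

View pics/c_both.png

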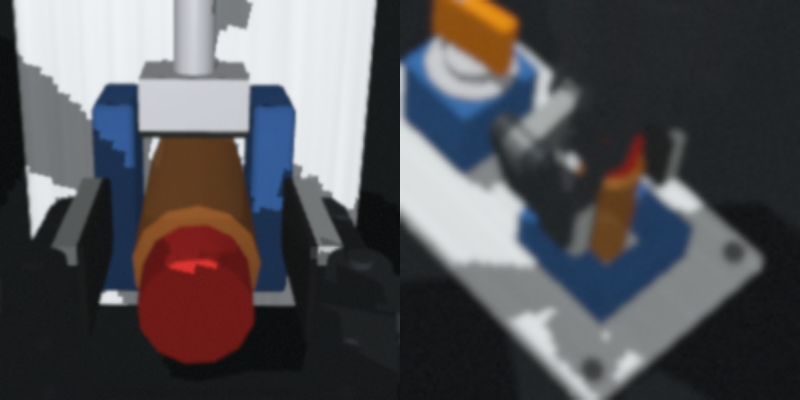

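The vial stands free between the pocket walls, with the jaw's lower edge visible in front of it at crop (192,130). Now retreat upwards and hover over the thumbscrew.

Request:
send_rows([
  {"x": 0, "y": 0, "z": 2, "wx": 0, "wy": 0, "wz": 0, "gripper": 4.8},
  {"x": 0, "y": 0, "z": 4, "wx": 0, "wy": 0, "wz": 0, "gripper": 4.8},
  {"x": 0, "y": 0, "z": 5, "wx": 0, "wy": 0, "wz": 0, "gripper": 4.8},
  {"x": -0.7, "y": 3, "z": 1.6, "wx": 0, "wy": 0, "wz": 0.05, "gripper": 5},
  {"x": -1, "y": 3.7, "z": 0, "wx": 0, "wy": 0, "wz": 0.06, "gripper": 5},
  {"x": -0.5, "y": 2, "z": 0, "wx": 0, "wy": 0, "wz": 0, "gripper": 5},
  {"x": 0, "y": 0, "z": 0, "wx": 0, "wy": 0, "wz": 0, "gripper": 5},
])

```text
time_s: 12.1
eef_pos: [544.8, -95.4, 191.0]
ee_rot: [0.569, 0.823, 0.0, 0.001]
wrist_force: [-0.6, -0.0, 1.0]
grip_width: 50.1
finger_force: 0.0
```

```bash
cat > m4.py <<'E'
from h import *
import sys
np.set_printoptions(precision=3,suppress=True)
s=r.read_state();print(s["time_s"],s["eef_pos"],s["ee_rot"],s["grip_width"],s["wrist_force"],s["joint_positions"])
for cam in ["wrist","scene"]:
    p,d=r.camera(cam);save(f"{sys.argv[1]}_{cam}.png",p)
    m=r.camera_model(cam)
    v,u=np.nonzero(d>0);n=cv2.undistortPoints(np.c_[u,v].astype(np.float64)[:,None],np.array(m["intrinsics"]),np.array([m["k1"],0,0,0,0.]))[:,0]
    P=(np.c_[n,np.ones(len(n))]*d[v,u][:,None]-np.array(m["t"]))@np.array(m["R"])
    h=cv2.cvtColor(p,cv2.COLOR_RGB2HSV)[v,u].astype(int)
    near=np.hypot(P[:,0]-545,P[:,1]+96)<30
    o=near&(((h[:,0]>4)&(h[:,0]<20)&(h[:,1]>140))|(h[:,1]<60)&(h[:,2]>120))&(P[:,2]>94)&(P[:,2]<103)
    if o.sum()>20: 
        (c,wh,a)=cv2.minAreaRect(P[o][:,:2].astype(np.float32));e,V=np.linalg.eigh(np.cov(P[o][:,:2].T));print(cam,"bar top",o.sum(),np.array(c),wh,a,"dir",np.arctan2(V[1,1],V[0,1]))
    rd=(np.hypot(P[:,0]-566,P[:,1]+182)<35)&((h[:,0]<4)|(h[:,0]>175))&(h[:,1]>150)
    if rd.sum()>20:
        zt=np.percentile(P[rd][:,2],95);T=P[rd&(P[:,2]>zt-4)];print(cam,"cap top",zt,(T.min(0)+T.max(0))/2)
E
python3 m4.py e
```

```text
12.1 [544.789 -95.399 191.023] [0.569 0.823 0.    0.001] 50.057737114410884 [-0.613 -0.045  1.045] [-0.235 -0.039  1.479 -0.     1.701 -0.596]
wrist bar top 843 [544.064 -98.55 ] (9.756705284118652, 41.69572830200195) 23.553115844726562 dir 1.9693488882785293
wrist cap top 88.65140729224272 [ 565.849 -181.882   87.229]
scene bar top 96 [545.576 -96.928] (12.406100273132324, 40.455078125) 17.221466064453125 dir 1.9352754182787346
scene cap top 88.61216423064685 [ 567.121 -180.366   87.201]
```

View pics/e_wrist.png

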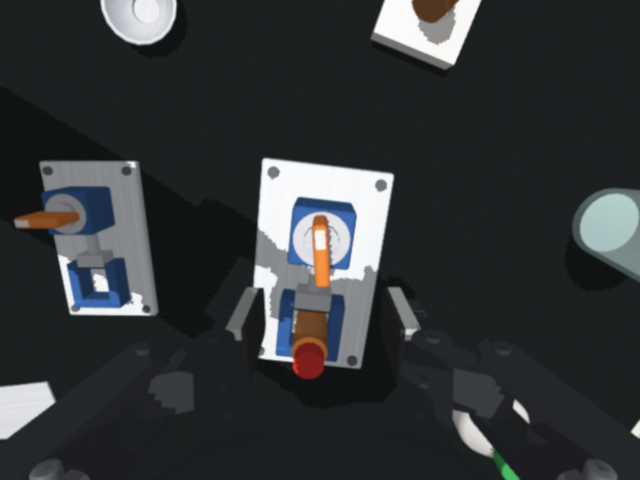

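Cap top is at 88.6 mm, so the vial sits on the pocket floor. The bar top spans (320,218) to (323,285), at about 1.975 rad, so q ≈ 1.42. Descend over the bar.

Request:
send_rows([
  {"x": -0.05, "y": -0.14, "z": -3, "wx": 0, "wy": 0, "wz": 0.04, "gripper": 4.5},
  {"x": 0, "y": 0, "z": -3.5, "wx": 0, "wy": 0, "wz": 0, "gripper": 4},
  {"x": 0, "y": 0, "z": -3.2, "wx": 0, "wy": 0, "wz": 0, "gripper": 3.5},
  {"x": 0, "y": 0, "z": 0, "wx": 0, "wy": 0, "wz": 0, "gripper": 3},
  {"x": 0, "y": 0, "z": 0, "wx": 0, "wy": 0, "wz": 0, "gripper": 0.5},
  {"x": 0, "y": 0, "z": 0, "wx": 0, "wy": 0, "wz": 0, "gripper": 0.5},
  {"x": 0, "y": 0, "z": 0, "wx": 0, "wy": 0, "wz": 0, "gripper": 0.5},
  {"x": 0, "y": 0, "z": 0, "wx": 0, "wy": 0, "wz": 0, "gripper": 0.5},
], grip_force=30)

```text
time_s: 13.2
eef_pos: [544.8, -98.4, 94.9]
ee_rot: [0.553, 0.833, -0.0, 0.001]
wrist_force: [-1.7, -3.9, 4.0]
grip_width: 9.2
finger_force: 34.4
```

```bash
python3 -c "
from h import *
s=r.read_state()
for k in ['time_s','eef_pos','ee_rot','wrist_force','wrist_torque','grip_width','finger_force']: print(k,s[k])"
```

```text
time_s 13.2
eef_pos [544.84462746 -98.42010282  94.88239825]
ee_rot [ 5.52701207e-01  8.33378422e-01 -1.00737332e-04  1.33065920e-03]
wrist_force [-1.74446449 -3.87009439  4.02221331]
wrist_torque [-0.59348447  0.29702491 -0.0939958 ]
grip_width 9.198996187926014
finger_force 34.394593834877014
```

Gripped with small forces. Turn clockwise.

Request:
send_rows([
  {"x": 0, "y": 0, "z": 0, "wx": 0, "wy": 0, "wz": -0.1, "gripper": 0.5},
  {"x": 0, "y": 0, "z": 0, "wx": 0, "wy": 0, "wz": -0.15, "gripper": 0.5},
  {"x": 0, "y": 0, "z": 0, "wx": 0, "wy": 0, "wz": -0.15, "gripper": 0.5},
  {"x": 0, "y": 0, "z": 0, "wx": 0, "wy": 0, "wz": -0.15, "gripper": 0.5},
  {"x": 0, "y": 0, "z": 0, "wx": 0, "wy": 0, "wz": -0.15, "gripper": 0.5},
  {"x": 0, "y": 0, "z": 0, "wx": 0, "wy": 0, "wz": 0, "gripper": 0.5},
], grip_force=30)

```text
time_s: 13.95
eef_pos: [544.2, -98.5, 94.9]
ee_rot: [0.805, 0.593, -0.0, 0.001]
wrist_force: [-4.3, -3.7, 6.2]
grip_width: 9.5
finger_force: 34.7
```

```bash
python3 -c "
from h import *
s=r.read_state()
for k in ['time_s','eef_pos','ee_rot','wrist_force','wrist_torque','grip_width','finger_force']: print(k,s[k])"; python3 m4.py f | grep cap
```

```text
time_s 13.95
eef_pos [544.20300696 -98.4735934   94.85336267]
ee_rot [ 8.05454441e-01  5.92657012e-01 -3.28105732e-04  8.37347981e-04]
wrist_force [-4.31709486 -3.66302006  6.20305748]
wrist_torque [-0.61200393  0.74522946 -0.06364021]
grip_width 9.493478842896554
finger_force 34.66297388076782
scene cap top 89.00096185585889 [ 566.951 -181.07    87.383]
```

Request:
send_rows([
  {"x": 0, "y": 0, "z": 0, "wx": 0, "wy": 0, "wz": -0.15, "gripper": 0.5},
  {"x": 0, "y": 0, "z": 0, "wx": 0, "wy": 0, "wz": -0.15, "gripper": 0.5},
  {"x": 0, "y": 0, "z": 0, "wx": 0, "wy": 0, "wz": -0.15, "gripper": 0.5},
  {"x": 0, "y": 0, "z": 0, "wx": 0, "wy": 0, "wz": -0.15, "gripper": 0.5},
  {"x": 0, "y": 0, "z": 0, "wx": 0, "wy": 0, "wz": -0.15, "gripper": 0.5},
  {"x": 0, "y": 0, "z": 0, "wx": 0, "wy": 0, "wz": -0.15, "gripper": 0.5},
  {"x": 0, "y": 0, "z": 0, "wx": 0, "wy": 0, "wz": 0, "gripper": 0.5},
], grip_force=30)

```text
time_s: 14.92
eef_pos: [543.6, -97.9, 94.8]
ee_rot: [0.983, 0.183, -0.001, 0.0]
wrist_force: [-9.0, -1.3, 8.2]
grip_width: 9.1
finger_force: 35.0
```

```bash
python3 -c "
from h import *
s=r.read_state()
for k in ['time_s','eef_pos','ee_rot','wrist_force','wrist_torque','grip_width','finger_force']: print(k,s[k])"; python3 m4.py g | grep cap
```

```text
time_s 14.925
eef_pos [543.56828095 -97.8999646   94.84987601]
ee_rot [ 9.83026065e-01  1.83464584e-01 -6.83534418e-04  1.86483390e-04]
wrist_force [-9.01780205 -1.32165257  8.17105656]
wrist_torque [-0.25841006  1.33923166 -0.04400797]
grip_width 9.111190030724627
finger_force 34.958218932151794
wrist cap top 89.10241006974888 [ 566.789 -183.963   87.546]
scene cap top 89.0581233154968 [ 566.81  -182.915   87.437]
```

Request:
send_rows([
  {"x": 0, "y": 0, "z": 0, "wx": 0, "wy": 0, "wz": -0.08, "gripper": 0.5},
  {"x": 0, "y": 0, "z": 0, "wx": 0, "wy": 0, "wz": -0.06, "gripper": 0.5},
  {"x": 0, "y": 0, "z": 0, "wx": 0, "wy": 0, "wz": -0.04, "gripper": 0.5},
  {"x": 0, "y": 0, "z": 0, "wx": 0, "wy": 0, "wz": 0, "gripper": 0.5},
], grip_force=30)

```text
time_s: 15.52
eef_pos: [543.5, -97.8, 94.9]
ee_rot: [0.995, 0.096, -0.001, 0.0]
wrist_force: [-7.0, -1.7, 9.3]
grip_width: 9.7
finger_force: 53.1
```

```bash
python3 -c "
from h import *
s=r.read_state()
for k in ['time_s','eef_pos','ee_rot','wrist_force','wrist_torque','grip_width','finger_force']: print(k,s[k])"
```

```text
time_s 15.525
eef_pos [543.52655954 -97.76694455  94.8805762 ]
ee_rot [ 9.95373291e-01  9.60797476e-02 -7.61330196e-04  3.38987401e-04]
wrist_force [-7.01445166 -1.6889101   9.29769691]
wrist_torque [-0.30139039  1.37187362  1.11572336]
grip_width 9.66805053888524
finger_force 53.06184774264693
```

Torque rose to 1.1 N m with the tool at -1.38 rad, where -1.32 was expected, so the screw is seated. Back off a quarter turn to tool yaw 0.25.

Request:
send_rows([
  {"x": 0, "y": 0, "z": 0, "wx": 0, "wy": 0, "wz": 0.08, "gripper": 0.5},
  {"x": 0, "y": 0, "z": 0, "wx": 0, "wy": 0, "wz": 0.15, "gripper": 0.5},
  {"x": 0, "y": 0, "z": 0, "wx": 0, "wy": 0, "wz": 0.15, "gripper": 0.5},
  {"x": 0, "y": 0, "z": 0, "wx": 0, "wy": 0, "wz": 0.15, "gripper": 0.5},
  {"x": 0, "y": 0, "z": 0, "wx": 0, "wy": 0, "wz": 0.15, "gripper": 0.5},
  {"x": 0, "y": 0, "z": 0, "wx": 0, "wy": 0, "wz": 0.15, "gripper": 0.5},
  {"x": 0, "y": 0, "z": 0, "wx": 0, "wy": 0, "wz": 0.15, "gripper": 0.5},
  {"x": 0, "y": 0, "z": 0, "wx": 0, "wy": 0, "wz": 0.15, "gripper": 0.5},
], grip_force=30)

```text
time_s: 16.52
eef_pos: [544.3, -98.5, 94.9]
ee_rot: [0.788, 0.615, -0.0, 0.001]
wrist_force: [-4.2, -2.9, 5.8]
grip_width: 9.7
finger_force: 34.6
```

Request:
send_rows([
  {"x": 0, "y": 0, "z": 0, "wx": 0, "wy": 0, "wz": 0.15, "gripper": 0.5},
  {"x": 0, "y": 0, "z": 0, "wx": 0, "wy": 0, "wz": 0.15, "gripper": 0.5},
  {"x": 0, "y": 0, "z": 0, "wx": 0, "wy": 0, "wz": 0.12, "gripper": 0.5},
  {"x": 0, "y": 0, "z": 0, "wx": 0, "wy": 0, "wz": 0.08, "gripper": 0.5},
  {"x": 0, "y": 0, "z": 0, "wx": 0, "wy": 0, "wz": 0, "gripper": 0.5},
  {"x": 0, "y": 0, "z": 0, "wx": 0, "wy": 0, "wz": 0, "gripper": 0.5},
  {"x": 0, "y": 0, "z": 0, "wx": 0, "wy": 0, "wz": 0, "gripper": 0.5},
], grip_force=30)

```text
time_s: 17.4
eef_pos: [544.7, -98.5, 94.8]
ee_rot: [0.614, 0.79, -0.0, 0.001]
wrist_force: [-2.2, -4.6, 6.0]
grip_width: 9.4
finger_force: 34.5
```

```bash
python3 -c "
from h import *
s=r.read_state()
for k in ['time_s','eef_pos','ee_rot','joint_vel','wrist_force','wrist_torque','grip_width','finger_force']: print(k,s[k])"; python3 m4.py k | grep top
```

```text
time_s 17.4
eef_pos [544.72617446 -98.47446175  94.84732229]
ee_rot [ 6.13619651e-01  7.89600684e-01 -1.55400794e-04  1.28823054e-03]
joint_vel [-0.00126345  0.00062777  0.00103176 -0.00092767 -0.00023316  0.0007239 ]
wrist_force [-2.24700093 -4.56811461  5.97592737]
wrist_torque [-0.62548127  0.41525065  0.0960162 ]
grip_width 9.384924778515142
finger_force 34.54070270061493
wrist bar top 2872 [542.381 -97.615] (21.231185913085938, 41.484527587890625) 1.8574793338775635 dir 1.8217537610893124
scene cap top 88.78014259243352 [ 567.184 -182.734   87.531]
```

View pics/k_wrist.png

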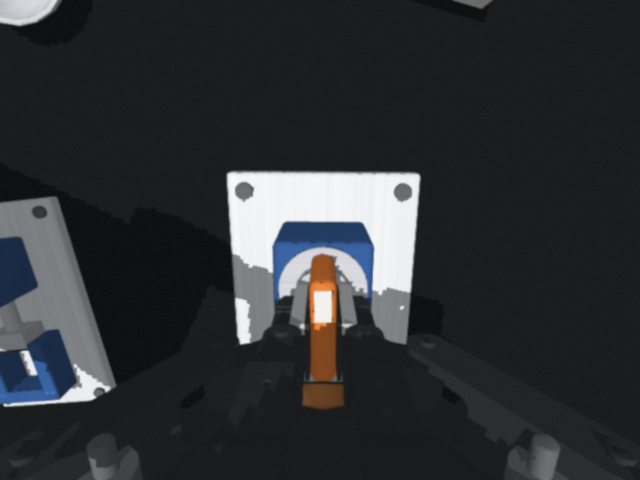

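The picture shows the bar at (323,320) held between the pads and in line with the clamp's y axis, which means q ≈ 1.57. The vial is upright on the pocket floor, with its cap top at 88.8 mm.

```bash
python3 -c "
from cell import r
print(r.job_done())"
```

```text
the job is handed in; nothing more can be done
None
```

The job is handed in; no verdict came back. By my readings the red-capped vial stands free on the pocket floor, the thumbscrew was seated and then backed off about a quarter turn (about 1.57 rad), and the gripper still holds it with about 34 N.

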